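# Put the spectacle case away in the rack and close its shutter

### The arm

A 6-joint arm with a two-finger parallel gripper is mounted at the origin on the work surface. World frame = base frame: x ahead of the robot, y to its left, z up, the work surface at z = 0. Lengths are in m, angles in rad, forces in N, time in s.
With the tool pointing down it reaches from about 0.3 to 0.775 m from the base axis. Payload 14.6 kg.
Tool frame: the origin (TCP) lies midway between the tips of the shut fingers; the grasp point (between the pads) lies 19 mm behind it; z points along the fingers, y is the line along which they close (so a half turn about z gives the same grasp; the last joint's range is limited). The gripper opens to 94 mm and grips with 3 to 60 N. Pads are 16 mm wide; open, the fingers measure 119 mm over their backs; the gripper's body (75 mm by 177 mm) begins 78 mm behind the grasp point.
Start: joints at [1.207, 0.3, 1.521, -0, 1.321, -0.067], TCP at [0.161, 0.526, 0.205] pointing down, gripper open.
Joint ranges: [-3.03, 3.03], [-0.79, 2.21], [0.23, 2.52], [-1.04, 4.18], [0, 3.07], [-2.55, 2.55]. Speed limits (rad/s): [2.22, 2.22, 2.57, 3.14, 3.14, 3.14].

### API

Orientations are given as [roll, pitch, yaw] about the fixed x, y, z axes, in that order (R = Rz(yaw) Ry(pitch) Rx(roll)).
In Python, from station import ctrl gives the robot as it stands. The module is installed in compiled form; this text tells all that it offers.
- The arm moves only by the tool servo_tool, never from a script. Its argument "plan" is a list of rows, each a list of 7 numbers: the opening in per cent of the stroke, from 0 (shut) to 100 (fully open), then the shift along the tool's x, y, z in m, then the turn, a rotation vector about the tool's x, y, z in rad. A call has exactly 8 rows; each row shifts and turns the commanded pose from where the row before left it, along the tool's axes as they then stand; what a row does not reach is not made up. A row lasts 1/8 s, in which the tool goes at most 62.5 mm and 10.7 degrees, less where a joint would pass 70% of its speed; a pose out of reach is approached as far as the arm can. A call with a gripper value outside its range is refused whole. The fingers move at their own pace and stop on an object; "force" is the grip in N (left out, the last holds). Time passes only in rows, so rows that do not move let the fingers close, or fill a call up. It gives the time, the measured TCP pose, the force, the opening and the grip force at its end, in the units of the state.
- ctrl.get_obs(): the state, without advancing time (a new reading comes with each control period).
- ctrl.camera(name): name is "scene" or "top"; returns a dict with "pixels" (400x640x3 uint8, red, green, blue), "z_map" (400x640 float32, m along the optical axis (not along the pixel's ray), 0 where there is no reading), "mtx" (3x3 intrinsics, pixels), "pose" (4x4, takes a point from camera to world coordinates). Camera axes: x right, y up, looking along -z (the intrinsics and any distortion apply to the point x, -y, -z); pixel columns grow to the right and rows downward; lengths in m; the calibration is good to about 2 mm. A picture is of the moment at which its call begins.
- ctrl.hand_in(): hands the job in; it is judged then, once.
The state is a dict: "time_s": time; "qpos": joint angles; "joint_vel": joint speeds; "tau": joint torques, N m; "ee_pos": TCP position; "eef_rot": TCP orientation; "force": force on the tool from outside, world axes, zero at the start; "moment": the same for the moment, N m; "grip_width": finger opening in m; "grip_force": force on a finger pad.
Only numpy, scipy, OpenCV 4.12 (cv2) and the standard library are available. Lean on these libraries where they do the work, as an engineer would, in place of code of your own. Each camera call takes 0.05 s, during which the arm holds its last target. There are 200 camera calls.

### The job

Put the black spectacle case away in the empty bay of the low white rack: slide the rack's shutter out of the way, push the case lengthways through the open mouth until it is wholly inside, then slide the shutter across until it is fully home in front of the case. Leave the carton in the other bay, the spray bottle, the tape roll and the pliers where they are.

Things in the scene. Friction and masses are not known exactly. Their poses are not given: they have to be found in the camera images.
- rack: Low white two-bay rack, fixed, 190 mm deep (x), 250 wide (y), 72 high. Origin on the bench at its centre; x points from the open mouths (x = -90 mm, facing the robot's left) to the closed back (inner face x = +85). Bays centred on y = -60 and +60, each 110 mm wide, 66 high, no sill: the bench is the floor. Clear roof from x = -50 to the back; the front 40 mm is open above for fingers.
- felt: Thin grey felt sheet (150 x 100 mm, flat, fixed) on the floor of the empty bay, which may be either of the two. Origin at its centre, on the bay's centre line (x = 0 of the rack); axes parallel to the rack's.
- case: Hard black spectacle case, a rounded box 150 mm long (x), 88 mm wide (y), 52 mm high, 0.2 kg, lying on the bench before the rack. Origin at the centre of its underside. Too wide for the gripper: it is to be pushed. Either end may go in first.
- shutter (a joint): Position (m) of the rack's upright metal shutter, sliding along rack y: 0 = stop, centred before the bay at y = -60 mm; 0.12 = stop before the bay at y = +60. It starts about midway, blocking both. Panel 114 mm wide, 8 thick, from the bench to 62 high, middle plane at rack x = -99 mm. Slides with about 1 N.
- shutter_tab (a point): Top centre of the shutter's upright grip tab, 107 mm above the bench, at the middle of the shutter. The tab is 14 mm thick along the slide (rack y), 30 mm across it (rack x) and stands from 62 to 107 mm high; push it from either side or pinch it from above.
- carton: Brown cardboard carton 140 x 84 x 46 mm, 0.3 kg, in the other bay; it stays there. Origin at the centre of its underside.
- spray: White bottle, 52 mm diameter, 150 mm high, standing on the bench; bystander. Origin at the centre of its underside.
- tape: Flat paper tape roll, 110 mm outside diameter, 24 mm high, lying on the bench; bystander. Origin at the centre of its underside.
- pliers: Pliers lying flat on the bench, about 140 mm long, 14 mm high; bystander. Origin on the bench under the pivot.
Mind the look-alikes: they are no part of the job. Several things have the shape of the case; the one meant has the colours described above.

How it is judged:
On the way:
1. the spectacle case is wholly inside the empty bay (x of case in the frame of felt between -0.017 and 0.016 m and y of case in the frame of felt between -0.022 and 0.022 m and angle between the x axis of case and the x axis of felt, either way round below 0.2 rad and angle between case's own z axis and vertical below 0.12 rad), for 0.2 s.
At the end, for the whole second after the job is handed in: The case lies flat and at rest wholly inside the bay with the felt: its centre within 17 mm before and 16 mm behind the felt's centre along the bay, within 22 mm of the centre line, turned less than 0.2 rad; and the shutter stands still before that bay, within 8 mm of its stop (all of step 1 and y of shutter_tab in the frame of felt between -0.008 and 0.008 m and linear speed of case below 0.01 m/s and velocity of joint shutter between -0.01 and 0.01 m/s); the robot touches nothing.
It fails at once if the carton is moved more than 30 mm (distance of carton from where it was at the start of the episode above 0.03 m).
It fails at once if the spray bottle is moved more than 30 mm (distance of spray from where it was at the start of the episode above 0.03 m).
It fails at once if the tape roll is moved more than 30 mm (distance of tape from where it was at the start of the episode above 0.03 m).
It fails at once if the pliers is moved more than 30 mm (distance of pliers from where it was at the start of the episode above 0.03 m).
It also fails if it takes over 69 s, if anything falls off the work surface, if the arm or the gripper's body presses on something with over 40 N, if the wrist force passes 120 N, or if a joint passes its speed limit or range.

## Working session

There is one attempt and no reset: what is moved stays moved. The work goes in short steps, Python scripts to look and compute and a tool call to move; the robot and the scene stay as the last step left them, time stands still between calls to the robot, and variables do not carry over. Pictures are saved under pics/ and viewed, at most 10 in all, crops included, and the job is handed in when it is done.

Besides the shell and the picture viewer there is one more tool, called after "Emit:" as name([rows], argument=value, ...), one row to a line, values as JSON. servo_tool: Moves the arm, as the interface text tells. Its arguments: {"type":"object","properties":{"plan":{"type":"array","items":{"type":"array","items":{"type":"number"}}},"force":{"type":"number"}},"required":["plan"]}

```bash
mkdir -p pics
cat > h.py <<'E'
import numpy as np, cv2
from station import ctrl
def cam(n):
    c=ctrl.camera(n); return c
def pts(c):
    z=c["z_map"];K=c["mtx"];v,u=np.mgrid[0:400,0:640]
    P=np.stack([(u-K[0,2])/K[0,0]*z,-(v-K[1,2])/K[1,1]*z,-z],-1)
    T=c["pose"];W=P@T[:3,:3].T+T[:3,3];W[z==0]=np.nan;return W
def save(c,n): cv2.imwrite(f"pics/{n}.png",c["pixels"][:,:,::-1])
E
python3 - <<'E'
from h import *
o=ctrl.get_obs();print({k:np.round(v,3) for k,v in o.items()})
for n in("top","scene"):
    c=cam(n);save(c,n+"0");print(c["mtx"].round(1),c["pose"].round(3));np.savez(n+"0.npz",**c)
E
```

```text
{'time_s': np.float64(0.0), 'qpos': array([ 1.207,  0.3  ,  1.522,  0.   ,  1.321, -0.067]), 'joint_vel': array([ 0.001, -0.001, -0.   ,  0.002, -0.   ,  0.001]), 'tau': array([-2.0000e-03, -5.3179e+01, -3.5273e+01,  7.1000e-02,  2.4000e-02,
       -0.0000e+00]), 'ee_pos': array([0.161, 0.526, 0.205]), 'eef_rot': array([-3.14 , -0.   ,  2.845]), 'force': array([ 0.077, -0.378,  0.377]), 'moment': array([ 0.002, -0.03 , -0.005]), 'grip_force': np.float64(0.0), 'grip_width': np.float64(0.094)}
[[420.3   0.  313.8]
 [  0.  420.3 195.4]
 [  0.    0.    1. ]] [[-0.052  0.975 -0.215  0.225]
 [-0.999 -0.052  0.009  0.066]
 [-0.003  0.215  0.977  1.314]
 [ 0.     0.     0.     1.   ]]
[[411.4   0.  324.8]
 [  0.  411.4 196.3]
 [  0.    0.    1. ]] [[-0.863 -0.392  0.319  0.931]
 [ 0.506 -0.685  0.525  0.786]
 [ 0.013  0.614  0.789  1.149]
 [ 0.     0.     0.     1.   ]]
```

View pics/top0.png

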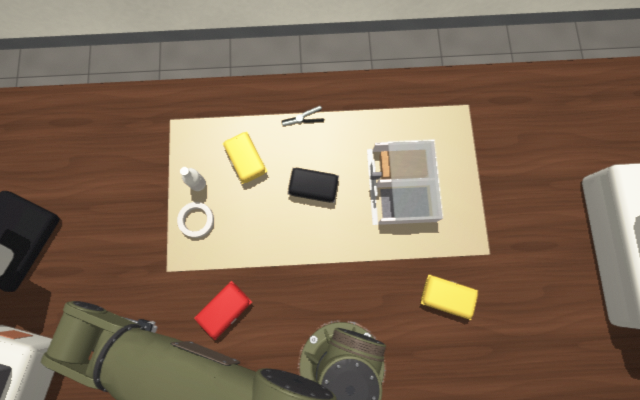

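View pics/scene0.png

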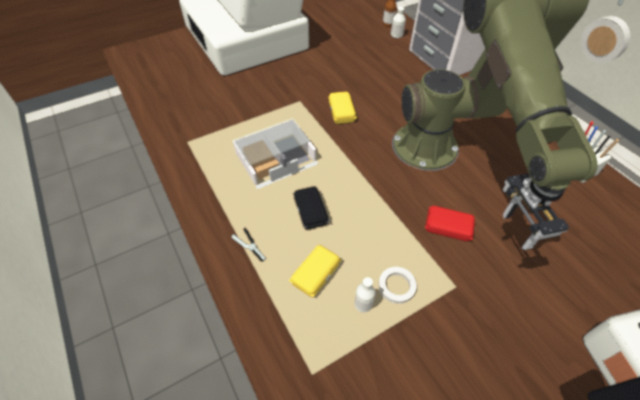

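The top view has one black case at (313,185). The lookalikes are yellow at (245,157) and (450,297), and red at (223,310), so the black one fits the description. The rack is at (407,182): carton in the upper bay (410,163), felt in the lower bay (410,200), and the shutter along x≈375. Next I'll measure and confirm with a crop.

Run:
```python
from h import *
c=dict(np.load("top0.npz"));W=pts(c);im=c["pixels"]
cv2.imwrite("pics/crop.png",cv2.resize(im[100:240,270:460,::-1],None,fx=4,fy=4,interpolation=cv2.INTER_CUBIC))
def rect(m,name,box):
    k=np.zeros(m.shape,bool);u0,v0,u1,v1=box;k[v0:v1,u0:u1]=1;m=m&k
    p=W[m][:,:2].astype(np.float32);r=cv2.minAreaRect(p*1000);print(name,m.sum(),np.round(r[0],1),np.round(r[1],1),round(r[2],2),"z",np.nanmedian(W[m][:,2]).round(4));return cv2.boxPoints(r).round(0).tolist()
z=W[:,:,2]
print(rect((z>.040)&(z<.056)&(im.max(2)<70),"casetop",(270,150,350,220)))
print(rect((z>.02)&(z<.056)&(im.max(2)<80),"case",(270,150,350,220)))
print(rect((z>.062)&(z<.08),"racktop",(376,120,460,240)))
print(rect((z>.05)&(z<.067),"shut",(360,120,382,240)))
print(rect((z>.09)&(z<.12),"tab",(355,120,400,240)))
for n,b in(("spray",(170,150,215,200)),("tape",(170,200,220,245)),("pliers",(275,100,330,130)),("yellow",(220,125,270,190))):
    k=np.zeros(z.shape,bool);k[b[1]:b[3],b[0]:b[2]]=1;k&=(z>.008);print(n,W[k].min(0).round(3),W[k].max(0).round(3))
for n,u,v in(("felt",410,203),("carton",410,165),("mat",340,230)):print(n,W[v,u].round(3))
print("black depth",W[185,295:335:8].round(3))
```

```text
casetop 987 [539.1  55.4] [144.6  83.2] 76.41 z 0.0502
[[482.0, -5.0], [563.0, -25.0], [596.0, 116.0], [516.0, 135.0]]
case 1231 [540.   55.1] [145.1  84.2] 76.85 z 0.05
[[482.0, -6.0], [564.0, -25.0], [597.0, 116.0], [515.0, 135.0]]
racktop 3933 [ 534.6 -231.4] [193.1 251.5] 89.63 z 0.0711
[[408.0, -327.0], [660.0, -329.0], [661.0, -136.0], [409.0, -134.0]]
shut 136 [ 535.1 -137.2] [ 35.8 247.5] 85.31 z 0.0607
[[410.0, -145.0], [657.0, -165.0], [660.0, -129.0], [413.0, -109.0]]
tab 59 [ 546.2 -133.3] [30.7 13.3] 89.05 z 0.1046
[[539.0, -149.0], [553.0, -149.0], [553.0, -118.0], [540.0, -118.0]]
spray [0.526 0.374 0.008] [0.666 0.514 0.154]
tape [0.399 0.375 0.008] [0.509 0.497 0.032]
pliers [0.752 0.011 0.008] [0.816 0.15  0.021]
yellow [0.548 0.202 0.008] [0.742 0.343 0.06 ]
felt [ 0.46  -0.233  0.071]
carton [ 0.58  -0.247  0.066]
mat [ 0.399 -0.022 -0.004]
black depth [[0.538 0.111 0.053]
 [0.538 0.087 0.048]
 [0.536 0.062 0.053]
 [0.535 0.037 0.05 ]
 [0.534 0.013 0.05 ]]
```

View pics/crop.png

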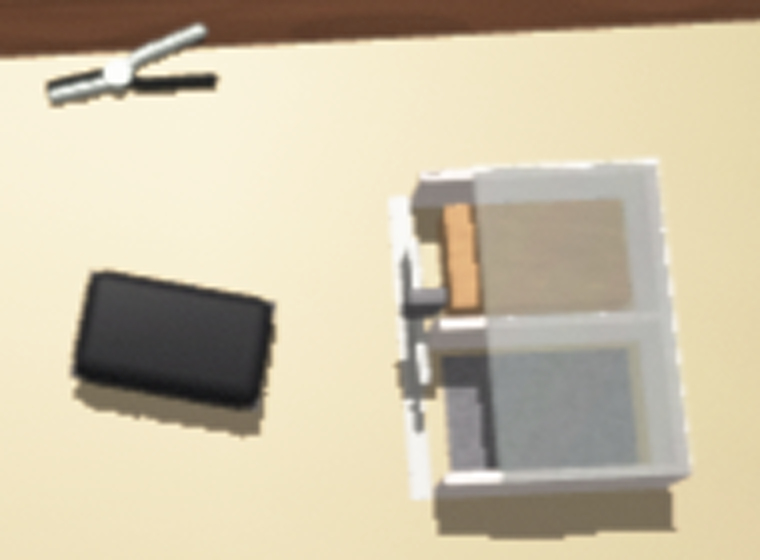

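The crop shows the black case (170,340), the dark tab (425,300), the carton behind the upper clear roof, and grey felt in the lower bay.

- **Rack:** centre is about (0.534, -0.231), with rack x along world -y and rack y along world +x.
- **Bay target:** the case should end up centred at about (0.474, -0.231).
- **Shutter:** it stands at about 0.072 m.

I'll start by squaring the case with a two-finger push on its +x side.

Emit:
servo_tool([
  [85, 0, 0, 0, 0, 0, -0.1485],
  [85, 0, 0, 0, 0, 0, -0.1485],
  [85, -0.035, -0.04, 0, 0, 0, 0],
  [85, -0.035, -0.04, 0, 0, 0, 0],
  [85, -0.035, -0.04, 0, 0, 0, 0],
  [85, -0.035, -0.04, 0, 0, 0, 0],
  [85, -0.035, -0.04, 0, 0, 0, 0],
  [85, -0.035, -0.04, 0, 0, 0, 0],
])

```text
time_s: 1.1
ee_pos: [0.3717, 0.2845, 0.2054]
eef_rot: [-3.142, -0.0, -3.141]
force: [0.1, 0.3, -0.3]
grip_width: 0.0801
grip_force: 0.0
```

Emit:
servo_tool([
  [85, -0.032, -0.029, 0, 0, 0, 0],
  [85, -0.032, -0.029, 0, 0, 0, 0],
  [85, -0.032, -0.029, 0, 0, 0, 0],
  [85, -0.032, -0.029, 0, 0, 0, 0],
  [85, -0.032, -0.029, 0, 0, 0, 0],
  [85, -0.032, -0.029, 0, 0, 0, 0],
  [85, -0.032, -0.029, 0, 0, 0, 0],
  [85, -0.032, -0.029, 0, 0, 0, 0],
])

```text
time_s: 2.1
ee_pos: [0.6278, 0.053, 0.205]
eef_rot: [3.142, -0.001, -3.141]
force: [1.0, -0.1, 0.6]
grip_width: 0.08
grip_force: 0.0
```

Emit:
servo_tool([
  [85, 0, 0, 0.03, 0, 0, 0],
  [85, 0, 0, 0.03, 0, 0, 0],
  [85, 0, 0, 0.03, 0, 0, 0],
  [85, 0, 0, 0.03, 0, 0, 0],
  [85, 0, 0, 0.03, 0, 0, 0],
  [85, 0, 0, 0.03, 0, 0, 0],
  [85, 0, 0, 0, 0, 0, 0],
  [85, 0.01, 0, 0, 0, 0, 0],
])

```text
time_s: 3.1
ee_pos: [0.6173, 0.054, 0.0265]
eef_rot: [3.142, 0.001, -3.141]
force: [0.4, -0.3, -0.0]
grip_width: 0.0801
grip_force: 0.0
```

Emit:
servo_tool([
  [85, 0.01, 0, 0, 0, 0, 0],
  [85, 0.01, 0, 0, 0, 0, 0],
  [85, 0.01, 0, 0, 0, 0, 0],
  [85, 0.01, 0, 0, 0, 0, 0],
  [85, 0.01, 0, 0, 0, 0, 0],
  [85, 0.01, 0, 0, 0, 0, 0],
  [85, 0.01, 0, 0, 0, 0, 0],
  [85, 0.01, 0, 0, 0, 0, 0],
])

```text
time_s: 4.1
ee_pos: [0.5364, 0.054, 0.0255]
eef_rot: [-3.142, 0.0, -3.141]
force: [3.5, -0.4, 3.1]
grip_width: 0.0796
grip_force: 1.6
```

```bash
cat >> h.py <<'E'
def case(save_as=None):
    c=cam("top");W=pts(c);im=c["pixels"];z=W[:,:,2]
    m=(z>.03)&(z<.057)&(im.max(2)<75)
    k=np.zeros(m.shape,bool);k[130:250,280:450]=1;m&=k
    n,l,s,_=cv2.connectedComponentsWithStats(m.astype(np.uint8));i=1+s[1:,4].argmax();m=l==i
    r=cv2.minAreaRect(W[m][:,:2].astype(np.float32)*1000)
    print("case",m.sum(),np.round(r[0],1),np.round(r[1],1),round(r[2],1))
    if save_as: cv2.imwrite(f"pics/{save_as}.png",cv2.resize(im[100:260,270:470,::-1],None,fx=3,fy=3))
    return c,W
E
python3 -c "
from h import *
case('c1')"
```

```text
Traceback (most recent call last):
  File "h.py", line 14, in case
    n,l,s,_=cv2.connectedComponentsWithStats(m.astype(np.uint8));i=1+s[1:,4].argmax();m=l==i
                                                                     ~~~~~~~~~~~~~~^^
ValueError: attempt to get argmax of an empty sequence
```

The arm hides the case from above. I'll finish the push, back off, lift and look.

Emit:
servo_tool([
  [85, 0.005, 0, 0, 0, 0, 0],
  [85, 0.005, 0, 0, 0, 0, 0],
  [85, 0, 0, 0, 0, 0, 0],
  [85, -0.01, 0, 0, 0, 0, 0],
  [85, -0.02, 0, 0, 0, 0, 0],
  [85, 0, 0, -0.04, 0, 0, 0],
  [85, 0, 0, -0.04, 0, 0, 0],
  [85, 0, 0, -0.04, 0, 0, 0],
])

```text
time_s: 5.15
ee_pos: [0.5573, 0.054, 0.1466]
eef_rot: [-3.142, -0.001, -3.141]
force: [0.2, -0.2, -0.1]
grip_width: 0.0799
grip_force: 0.0
```

Emit:
servo_tool([
  [85, 0, 0.04, -0.02, 0, 0, 0.1745],
  [85, 0, 0.04, 0, 0, 0, 0.1745],
  [85, 0, 0.04, 0, 0, 0, 0.1745],
  [85, 0, 0.04, 0, 0, 0, 0.1745],
  [85, 0, 0.02, 0, 0, 0, 0.1745],
  [85, 0, 0, 0, 0, 0, 0.1745],
  [85, 0, 0, 0, 0, 0, 0.1745],
  [85, 0, 0, 0, 0, 0, 0.1745],
])

```text
time_s: 6.15
ee_pos: [0.6108, 0.2211, 0.1651]
eef_rot: [-3.141, 0.0, 1.74]
force: [-0.1, 0.3, 0.7]
grip_width: 0.0796
grip_force: 0.0
```

```bash
python3 -c "
from h import *
try: case('c1')
except Exception: save(cam('scene'),'c1')"
```

```text
case 962 [468.6  35.9] [ 84.2 122.6] 0.1
```

View pics/c1.png

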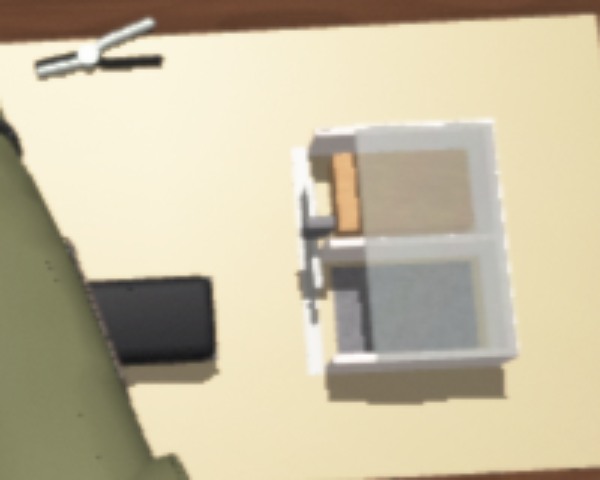

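The case is now square to the rack, about 5 mm low of the bay's centre line (x≈0.469–0.473 against 0.474), which is inside the 11 mm clearance. Shutter next.

Emit:
servo_tool([
  [85, 0, 0, 0, 0, 0, 0.169],
  [100, -0.05, -0.009, 0, 0, 0, 0],
  [100, -0.05, -0.009, 0, 0, 0, 0],
  [100, -0.05, -0.009, 0, 0, 0, 0],
  [100, -0.05, -0.009, 0, 0, 0, 0],
  [100, -0.05, -0.009, 0, 0, 0, 0],
  [100, -0.05, -0.009, 0, 0, 0, 0],
  [100, -0.05, -0.009, 0, 0, 0, 0],
])

```text
time_s: 7.2
ee_pos: [0.5494, -0.1311, 0.1655]
eef_rot: [-3.142, 0.0, 1.58]
force: [0.8, 0.7, 0.1]
grip_width: 0.0945
grip_force: 0.0
```

Emit:
servo_tool([
  [100, 0, -0.003, 0.03, 0, 0, -0.009],
  [100, 0, 0, 0.03, 0, 0, 0],
  [100, 0, 0, 0.023, 0, 0, 0],
  [100, 0, 0, 0, 0, 0, 0],
  [0, 0, 0, 0, 0, 0, 0],
  [0, 0, 0, 0, 0, 0, 0],
  [0, 0, 0, 0, 0, 0, 0],
  [0, 0, 0, 0, 0, 0, 0],
], force=10)

```text
time_s: 8.2
ee_pos: [0.5466, -0.1294, 0.0828]
eef_rot: [3.141, 0.0, 1.586]
force: [-1.2, 0.3, -0.8]
grip_width: 0.0573
grip_force: 0.0
```

Emit:
servo_tool([
  [0, 0, 0, 0, 0, 0, 0],
  [0, 0, 0.008, 0, 0, 0, 0],
  [0, 0, 0.008, 0, 0, 0, 0],
  [0, 0, 0.008, 0, 0, 0, 0],
  [0, 0, 0.008, 0, 0, 0, 0],
  [0, 0, 0.008, 0, 0, 0, 0],
  [0, 0, 0.008, 0, 0, 0, 0],
  [0, 0, 0, 0, 0, 0, 0],
])

```text
time_s: 9.2
ee_pos: [0.5953, -0.1292, 0.0823]
eef_rot: [3.141, 0.001, 1.586]
force: [0.5, -5.3, -1.4]
grip_width: 0.0141
grip_force: 10.0
```

Emit:
servo_tool([
  [0, 0, 0.001, 0, 0, 0, 0],
  [0, 0, 0.001, 0, 0, 0, 0],
  [0, 0, 0.001, 0, 0, 0, 0],
  [0, 0, 0.001, 0, 0, 0, 0],
  [0, 0, 0, 0, 0, 0, 0],
  [100, 0, 0, 0, 0, 0, 0],
  [100, 0, 0, 0, 0, 0, 0],
  [100, 0, 0, 0, 0, 0, 0],
])

```text
time_s: 10.2
ee_pos: [0.5988, -0.1284, 0.0824]
eef_rot: [3.141, -0.0, 1.586]
force: [-0.2, -0.1, -0.4]
grip_width: 0.0409
grip_force: 0.0
```

Emit:
servo_tool([
  [100, 0, 0, -0.03, 0, 0, 0.02],
  [100, 0, 0, -0.03, 0, 0, 0],
  [50, 0.05, -0.021, 0, 0, 0, 0],
  [50, 0.05, -0.021, 0, 0, 0, 0],
  [50, 0.05, -0.021, 0, 0, 0, 0],
  [50, 0.05, -0.021, 0, 0, 0, 0],
  [50, 0.05, -0.021, 0, 0, 0, 0],
  [50, 0.05, -0.021, 0, 0, 0, 0],
])

```text
time_s: 11.2
ee_pos: [0.4732, 0.1737, 0.1427]
eef_rot: [3.141, -0.0, 1.566]
force: [1.1, -1.3, -0.8]
grip_width: 0.0468
grip_force: 0.0
```

Run:
```python
from h import *
print(ctrl.get_obs()["eef_rot"])
c=cam("top");W=pts(c);z=W[:,:,2]
m=(z>.095)&(z<.112);k=np.zeros(m.shape,bool);k[120:240,355:400]=1;m&=k;print("tab",m.sum(),W[m].min(0),W[m].max(0))
m=(z>.062)&(z<.08);k=np.zeros(m.shape,bool);k[120:240,376:460]=1;m&=k;print("rack",W[m].min(0),W[m].max(0))
im=c["pixels"];m=(z>.03)&(z<.057)&(im.max(2)<75);k=np.zeros(m.shape,bool);k[140:230,280:372]=1;m&=k;print("case",m.sum(),W[m].min(0),W[m].max(0))
```

```text
[ 3.14100508e+00 -3.72546924e-04  1.56583386e+00]
tab 49 [ 0.58733535 -0.14649543  0.09661372] [ 0.59920339 -0.11884225  0.11127246]
rack [ 0.40827055 -0.32886504  0.06202056] [ 0.66000953 -0.14022447  0.07966665]
case 1102 [ 0.42620147 -0.02533615  0.03014382] [0.51102042 0.11310289 0.05699614]
```

Emit:
servo_tool([
  [50, 0, 0, 0.03, 0, 0, 0],
  [50, 0, 0, 0.03, 0, 0, 0],
  [50, 0, 0, 0.03, 0, 0, 0],
  [50, 0, 0, 0.025, 0, 0, 0],
  [50, -0.015, 0, 0, 0, 0, 0],
  [50, -0.015, 0, 0, 0, 0, 0],
  [50, -0.012, 0, 0, 0, 0, 0],
  [50, -0.012, 0, 0, 0, 0, 0],
])

```text
time_s: 12.25
ee_pos: [0.4743, 0.1172, 0.0284]
eef_rot: [3.14, -0.001, 1.565]
force: [-0.3, 3.1, 2.1]
grip_width: 0.0472
grip_force: 1.6
```

Emit:
servo_tool([
  [50, -0.012, 0.001, 0, 0, 0, 0],
  [50, -0.012, 0.001, 0, 0, 0, 0],
  [50, -0.012, 0.001, 0, 0, 0, 0],
  [50, -0.012, 0.001, 0, 0, 0, 0],
  [50, -0.012, 0, 0, 0, 0, 0],
  [50, -0.012, 0, 0, 0, 0, 0],
  [50, -0.012, 0, 0, 0, 0, 0],
  [50, 0, 0, 0, 0, 0, 0],
])

```text
time_s: 13.25
ee_pos: [0.4771, 0.033, 0.0273]
eef_rot: [-3.141, 0.0, 1.565]
force: [-1.0, -0.8, 0.7]
grip_width: 0.047
grip_force: 0.0
```

```bash
python3 -c "
from h import *
case('c2')"
```

```text
case 588 [470.3 -87.5] [83.5 71.2] 0.2
```

View pics/c2.png

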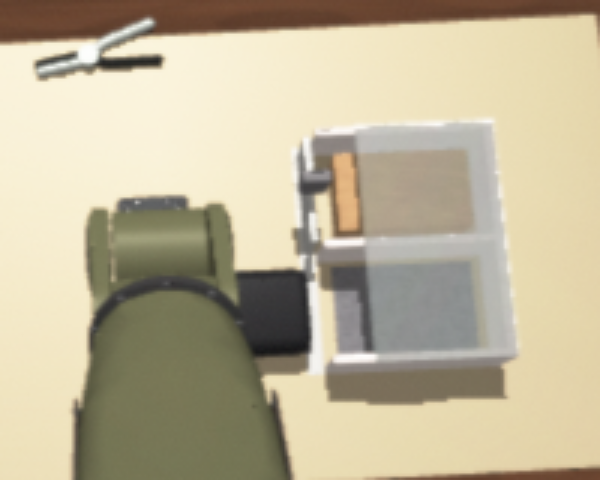

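The case sits straight at x≈0.470 with its front at the mouth (310,310). The shutter is up in front of the carton. A white strip remains at (316,330), so I'll check its height.

Run:
```python
from h import *
c=cam("top");W=pts(c)
for v in (170,180,185,200,210,218): print(v,[tuple(W[v,u].round(3)) for u in (371,373,375,377)],c["pixels"][v,375])
```

```text
170 [(np.float64(0.578), np.float64(-0.129), np.float64(0.037)), (np.float64(0.571), np.float64(-0.132), np.float64(0.061)), (np.float64(0.587), np.float64(-0.147), np.float64(0.003)), (np.float64(0.587), np.float64(-0.154), np.float64(0.003))] [206 192 166]
180 [(np.float64(0.55), np.float64(-0.129), np.float64(0.019)), (np.float64(0.54), np.float64(-0.129), np.float64(0.06)), (np.float64(0.539), np.float64(-0.135), np.float64(0.063)), (np.float64(0.553), np.float64(-0.151), np.float64(0.003))] [161 158 150]
185 [(np.float64(0.539), np.float64(-0.131), np.float64(-0.001)), (np.float64(0.538), np.float64(-0.137), np.float64(-0.001)), (np.float64(0.535), np.float64(-0.142), np.float64(0.013)), (np.float64(0.53), np.float64(-0.145), np.float64(0.031))] [189 182 172]
200 [(np.float64(0.48), np.float64(-0.12), np.float64(0.047)), (np.float64(0.489), np.float64(-0.133), np.float64(0.0)), (np.float64(0.489), np.float64(-0.14), np.float64(-0.0)), (np.float64(0.489), np.float64(-0.147), np.float64(-0.003))] [244 241 235]
210 [(np.float64(0.448), np.float64(-0.117), np.float64(0.048)), (np.float64(0.449), np.float64(-0.124), np.float64(0.045)), (np.float64(0.455), np.float64(-0.136), np.float64(0.006)), (np.float64(0.456), np.float64(-0.143), np.float64(0.002))] [243 241 237]
218 [(np.float64(0.431), np.float64(-0.122), np.float64(0.001)), (np.float64(0.431), np.float64(-0.128), np.float64(0.003)), (np.float64(0.43), np.float64(-0.135), np.float64(0.002)), (np.float64(0.431), np.float64(-0.142), np.float64(-0.004))] [244 243 240]
```

The strip is flat on the bench, so the way is clear. Pushing in.

Emit:
servo_tool([
  [50, -0.012, 0.001, 0, 0, 0, 0],
  [50, -0.012, 0.001, 0, 0, 0, 0],
  [50, -0.012, 0, 0, 0, 0, 0],
  [50, -0.012, 0, 0, 0, 0, 0],
  [50, -0.012, 0, 0, 0, 0, 0],
  [50, -0.012, 0, 0, 0, 0, 0],
  [50, -0.012, 0, 0, 0, 0, 0],
  [50, -0.012, 0, 0, 0, 0, 0],
])

```text
time_s: 14.35
ee_pos: [0.4788, -0.0629, 0.0274]
eef_rot: [-3.142, 0.0, 1.566]
force: [-0.1, 1.0, -1.1]
grip_width: 0.0471
grip_force: 0.6
```

Emit:
servo_tool([
  [50, -0.012, 0, 0, 0, 0, 0],
  [50, -0.012, 0, 0, 0, 0, 0],
  [50, -0.012, 0, 0, 0, 0, 0],
  [50, -0.012, 0, 0, 0, 0, 0],
  [50, -0.012, 0, 0, 0, 0, 0],
  [50, -0.01, 0, 0, 0, 0, 0],
  [50, -0.005, 0, 0, 0, 0, 0],
  [50, 0, 0, 0, 0, 0, 0],
])

```text
time_s: 15.35
ee_pos: [0.4784, -0.1373, 0.0275]
eef_rot: [3.142, 0.0, 1.565]
force: [-0.1, -0.0, 0.7]
grip_width: 0.0471
grip_force: 0.0
```

Emit:
servo_tool([
  [50, -0.006, 0, 0, 0, 0, 0],
  [50, -0.005, 0, 0, 0, 0, 0],
  [50, 0, 0, 0, 0, 0, 0],
  [50, 0.02, 0, 0, 0, 0, 0],
  [50, 0.04, 0, 0, 0, 0, 0],
  [50, 0.05, 0, -0.01, 0, 0, 0],
  [50, 0.04, 0, -0.05, 0, 0, 0],
  [50, 0, 0, -0.05, 0, 0, 0],
])

```text
time_s: 16.35
ee_pos: [0.4787, 0.0031, 0.1375]
eef_rot: [-3.141, -0.0, 1.569]
force: [1.5, 0.3, -0.4]
grip_width: 0.047
grip_force: 0.0
```

Run:
```python
from h import *
c,_=cam("top"),0;im=c["pixels"];K=c["mtx"];T=c["pose"]
cv2.imwrite("pics/c3.png",cv2.resize(im[100:260,270:470,::-1],None,fx=3,fy=3))
def ray(u,v,h):
    d=T[:3,:3]@np.array([(u-K[0,2])/K[0,0],-(v-K[1,2])/K[1,1],-1]);return (T[:3,3]+d*(h-T[2,3])/d[2]).round(3)
W=pts(c);b=im.astype(int).max(2)
print(b[203,368:450]);print(b[185:225,384])
for u in(370,380,390,400,410,420,430,440):print(u,ray(u,203,.052)[:2],W[203,u].round(3))
print(ctrl.get_obs()["ee_pos"])
```

```text
[241 241 241 243 244 246 245 244 242 240 240 240 235 167  69  27  31  35
  40  47  53  56  56  56  45  76 103 110 111 110 113 111 112 112 111 112
 111 111 108 108 108 110 110 109 109 109 110 109 110 108 109 108 109 108
 107 107 107 107 108 107 106 107 109 134 170 184 184 185 184 188 194 196
 202 226 233 231 230 231 231 231 231 230]
[140 140 121  83  45  39  40  37  36  35  35  33  33  33  33  31  31  32
  31  30  30  30  32  28  27  30  31  35  54  70  97  89 131 239 253 245
 166 140 139 131]
370 [ 0.47  -0.115] [ 0.479 -0.123  0.002]
380 [ 0.468 -0.146] [ 0.478 -0.155 -0.001]
390 [ 0.466 -0.177] [ 0.467 -0.177  0.049]
400 [ 0.465 -0.207] [ 0.461 -0.203  0.07 ]
410 [ 0.463 -0.238] [ 0.459 -0.233  0.072]
420 [ 0.462 -0.268] [ 0.458 -0.263  0.072]
430 [ 0.46  -0.299] [ 0.456 -0.293  0.071]
440 [ 0.458 -0.329] [ 0.455 -0.323  0.071]
[0.48132813 0.00208195 0.14396595]
```

View pics/c3.png

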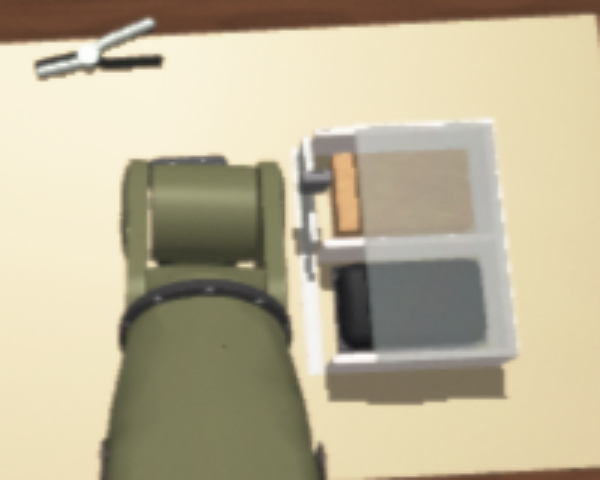

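The case is wholly inside, with its rear edge at (335,300) and its front at (487,300). Its centre comes out at y≈-0.227 against -0.231, and it is straight. Now to close the shutter.

Emit:
servo_tool([
  [100, 0, 0, 0, 0, 0, 0],
  [100, -0.033, 0.029, 0, 0, 0, 0],
  [100, -0.033, 0.029, 0, 0, 0, 0],
  [100, -0.033, 0.029, 0, 0, 0, 0],
  [100, -0.033, 0.029, 0, 0, 0, 0],
  [100, 0, 0, 0.03, 0, 0, 0],
  [100, 0, 0, 0.032, 0, 0, 0],
  [100, 0, 0, 0, 0, 0, 0],
])

```text
time_s: 17.4
ee_pos: [0.5925, -0.1315, 0.0706]
eef_rot: [-3.135, -0.002, 1.565]
force: [0.4, -0.6, -0.5]
grip_width: 0.0941
grip_force: 0.0
```

Emit:
servo_tool([
  [0, 0, 0, 0, 0, 0, 0],
  [0, 0, 0, 0, 0, 0, 0],
  [0, 0, 0, 0, 0, 0, 0],
  [0, 0, 0, 0, 0, 0, 0],
  [0, 0, 0, 0, 0, 0, 0],
  [0, 0, 0, 0, 0, 0, 0],
  [0, 0, 0, 0, 0, 0, 0],
  [0, 0, 0, 0, 0, 0, 0],
], force=10)

```text
time_s: 18.4
ee_pos: [0.5945, -0.1316, 0.0742]
eef_rot: [-3.142, -0.0, 1.566]
force: [3.4, -0.0, -0.6]
grip_width: 0.0174
grip_force: 0.6
```

Emit:
servo_tool([
  [0, 0, 0, 0, 0, 0, 0],
  [0, 0, 0, 0, 0, 0, 0],
  [0, 0, -0.01, 0, 0, 0, 0],
  [0, 0, -0.016, 0, 0, 0, 0],
  [0, 0, -0.016, 0, 0, 0, 0],
  [0, 0, -0.016, 0, 0, 0, 0],
  [0, 0, -0.016, 0, 0, 0, 0],
  [0, 0, -0.016, 0, 0, 0, 0],
])

```text
time_s: 19.4
ee_pos: [0.5034, -0.1308, 0.0742]
eef_rot: [3.142, -0.0, 1.566]
force: [1.2, 2.6, 0.1]
grip_width: 0.014
grip_force: 10.0
```

Emit:
servo_tool([
  [0, 0, -0.01, 0, 0, 0, 0],
  [0, 0, -0.008, 0, 0, 0, 0],
  [0, 0, -0.006, 0, 0, 0, 0],
  [0, 0, -0.004, 0, 0, 0, 0],
  [0, 0, -0.002, 0, 0, 0, 0],
  [0, 0, -0.002, 0, 0, 0, 0],
  [0, 0, -0.001, 0, 0, 0, 0],
  [0, 0, 0, 0, 0, 0, 0],
])

```text
time_s: 20.4
ee_pos: [0.4734, -0.1307, 0.0743]
eef_rot: [3.137, 0.0, 1.566]
force: [20.2, 5.2, -14.2]
grip_width: 0.0192
grip_force: 10.0
```

A 20 N force at x≈0.474 says the shutter is at its stop. Releasing, lifting and clearing out.

Emit:
servo_tool([
  [0, 0, 0.003, 0, 0, 0, 0],
  [60, 0, 0, 0, 0, 0, 0],
  [60, 0, 0, 0, 0, 0, 0],
  [60, 0, 0, 0, 0, 0, 0],
  [60, 0, 0, 0, 0, 0, 0],
  [60, 0, 0, -0.04, 0, 0, 0],
  [60, 0, 0, -0.04, 0, 0, 0],
  [60, 0, 0, -0.04, 0, 0, 0],
])

```text
time_s: 21.4
ee_pos: [0.4743, -0.131, 0.1956]
eef_rot: [-3.142, 0.0, 1.566]
force: [0.1, -0.7, -0.3]
grip_width: 0.0562
grip_force: 0.0
```

Emit:
servo_tool([
  [60, 0.04, 0, 0, 0, 0, 0],
  [60, 0.04, 0, 0, 0, 0, 0],
  [60, 0.04, 0, 0, 0, 0, 0],
  [60, 0.04, 0, 0, 0, 0, 0],
  [60, 0.02, 0, 0, 0, 0, 0],
  [60, 0, 0, 0, 0, 0, 0],
  [60, 0, 0, 0, 0, 0, 0],
  [60, 0, 0, 0, 0, 0, 0],
])

```text
time_s: 22.4
ee_pos: [0.4754, 0.0482, 0.1942]
eef_rot: [-3.142, 0.0, 1.565]
force: [-0.6, -0.9, 0.6]
grip_width: 0.0565
grip_force: 0.0
```

Run:
```python
from h import *
c=cam("top");W=pts(c);z=W[:,:,2];im=c["pixels"]
cv2.imwrite("pics/c4.png",cv2.resize(im[100:260,270:470,::-1],None,fx=3,fy=3))
m=(z>.095)&(z<.112);k=np.zeros(m.shape,bool);k[120:240,355:400]=1;m&=k;print("tab",m.sum(),W[m].min(0),W[m].max(0))
b=im.astype(int).max(2);print(b[203,376:440])
```

```text
tab 53 [ 0.46754467 -0.14689108  0.09678861] [ 0.48330241 -0.11800096  0.10989484]
[126 156 220 235 233 165  68  30  33  37  40  47  54  58  57  55  47  77
 104 111 114 113 113 113 114 113 113 114 112 111 111 110 110 111 110 110
 110 109 111 110 110 111 110 110 109 110 109 109 109 109 108 110 108 109
 110 134 170 185 186 188 187 189 196 198]
```

View pics/c4.png

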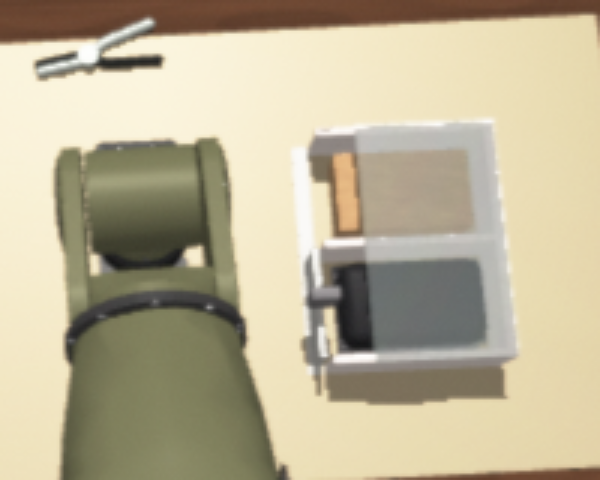

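The tab is at x≈0.475, so the shutter travelled about 0.12 m to its stop. The case hasn't moved behind it at (410,300), and the carton and pliers are where they were.

```bash
python3 -c "
from station import ctrl
print(ctrl.hand_in())"
```

```text
the job is handed in; nothing more can be done
None
```

The black case is inside the felt bay, the shutter is closed to its stop in front of it, and the job is handed in at about 22 s; the hand-in returned no verdict.

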